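# Reset the tube rotator's interlock with both keys, then start it

### The arm

A 6-joint arm with a two-finger parallel gripper is mounted at the origin on the work surface. World frame = base frame: x ahead of the robot, y to its left, z up, the work surface at z = 0. Lengths are in m, angles in degrees, forces in N, time in s.
With the tool pointing down it reaches from about 0.4 to 0.825 m from the base axis. Payload 7 kg.
Tool frame: the origin (TCP) lies midway between the tips of the shut fingers; the grasp point (between the pads) lies 19 mm behind it (grip_depth is the distance from the TCP to the grasp point, in m); z points along the fingers, y is the direction in which the jaws open and shut (so a half turn about z gives the same grasp; the last joint's range is limited). The gripper opens to 88 mm and grips with 3 to 60 N. Pads are 19 mm wide; open, the fingers measure 130 mm over their backs; the gripper's body (78 mm by 193 mm) begins 47 mm behind the grasp point.
Start: joints at [-50.529, 20.546, 0.682, 0, -70.136, -16.507], TCP at [0.263, -0.621, 0.227] pointing down, gripper open.
Joint ranges: [-176.03, 176.03], [-82.01, 121.73], [-58.28, 71.71], [-173.87, 95.51], [-174.79, -0.11], [-173.66, 173.66]. Speed limits (degrees/s): [136.94, 136.94, 172.46, 180, 180, 180].

### API

Orientations are given as [roll, pitch, yaw] about the fixed x, y, z axes, in that order (R = Rz(yaw) Ry(pitch) Rx(roll)).
In Python, from plant import * gives the robot as it stands.
- The arm moves only by the shell command python3 -m inch 'ROWS'. ROWS is JSON, a list of rows, each an object of numbers: "ax", "ay", "az": the turn, a rotation vector about the tool's x, y, z in degrees; "dx", "dy", "dz": the shift along the tool's x, y, z in mm; "fingers": the finger opening in mm, from 0 to 87.6. In form: [{"ax": .., "ay": .., "az": .., "dx": .., "dy": .., "dz": .., "fingers": ..}, ...]. A call has 1 to 8 rows; each row is the pose to reach, as a shift and turn from the pose commanded when the call began, along the tool's axes at that moment; what a row does not reach only later rows make up. A row lasts 1/8 s, in which the tool goes at most 62.5 mm and 10.7 degrees, less where a joint would pass 70% of its speed; a pose out of reach is approached as far as the arm can. A call with a gripper value outside its range is refused whole. The fingers move at their own pace and stop on an object; the grip force is fixed at half the most. Time passes only in rows, so rows that repeat a pose let the fingers close. It gives the time, the measured TCP pose, the force and the opening at its end, in the units of the state.
- get_obs(): the state, without advancing time (a new reading comes with each control period).
- snapshot(name): name is "scene" or "top" or "wrist"; returns a dict with "image" (480x640x3 uint8, red, green, blue), "fx", "fy", "cx", "cy" (pixels), "rvec" (rotation vector, rad) and "tvec" (3), from world to camera coordinates, as OpenCV has them. Camera axes: x right, y down, z forward; pixel columns grow to the right and rows downward; lengths in m; the calibration is good to about 2 mm. The wrist camera is an equidistant fisheye: a pixel r from the principal point sees the ray r / f radians off the axis. A picture is of the moment at which its call begins. There is no depth.
- close_job(): hands the job in, once; it reports no verdict.
Trained networks look in the newest picture that a camera, given by its name, has taken for a name from the list of things; names that differ only in an ending like _2 or _b are one class to them, and where a whole thing is asked for, a point or a joint stands for the part that bears it (a point fixed in the world has none). Each returns a list of dicts, best first, with "score" (0 to 1); they miss things now and then, are a little off and sometimes report something else, mostly with a low value. They report only what shows in the picture. A call takes as long as a camera call. They do not tell look-alikes from the thing itself.
- search_frame(target, camera): "bbox" ([centre column, centre row, width, height] in pixels, round what is visible of it).
- trace(target, camera): "mask" (480x640 bool, what is visible of it) and "bbox" ([centre column, centre row, width, height] in pixels, round what is visible of it).
- landmark_of(target, camera): "position" ([column, row] in pixels: a listed point, or the origin of a listed thing).
The state is a dict: "clock": time; "joint_pos": joint angles; "qvel": joint speeds; "tau": joint torques, N m; "tool_pos": TCP position; "orientation": TCP orientation; "force": force on the tool from outside, world axes, zero at the start; "moment": the same for the moment, N m; "opening": finger opening in m.
Only numpy, scipy, OpenCV 4.12 (cv2) and the standard library are available. Lean on these libraries where they do the work, as an engineer would, in place of code of your own. Each camera call takes 0.05 s, during which the arm holds its last target.

### The job

The tube rotator has tripped: on the console with the two square keys, press both square keys down together, one fingertip on each, hold them fully down for three seconds, and let go of both. Then press the round start key on the same console fully down and let it come back up. Only press with the fingertips: leave the other console and everything else on the bench where and as it is.

Things in the scene. Friction and masses are not known exactly. Their poses are not given: they have to be found in the camera images.
- console: tube rotator's console, fixed: white box 130 (x) x 150 (y) x 40 mm high, grey top, with two square keys and one round key. Origin at the centre of its underside, z up; x points away from the robot at yaw 0 (turned up to 0.4 rad). Square keys at x = +22 mm, y = about +30 and -30 mm (each varies by 3 mm: 54 to 66 mm between centres); round key at x = -38 mm, y = 0
- reset_left (a joint): left reset key (console's +y side), a white square cap 24 x 24 mm. It moves straight down. Joint value is its travel in m: 0 up, 0.008 fully down; it springs back up when let go. The spring gives 0.8 N at the first touch, 4 N fully down, where there is a hard stop.
- reset_right (a joint): right reset key (console's -y side), like the left one. Joint value is its travel in m: 0 up, 0.008 fully down; it springs back up when let go. The spring gives 0.8 N at the first touch, 4 N fully down, where there is a hard stop.
- start (a joint): start key, a white round cap 26 mm across, on the robot's side of the square pair. It moves straight down. Joint value is its travel in m: 0 up, 0.008 fully down; it springs back up when let go. The spring gives 0.8 N at the first touch, 4 N fully down, where there is a hard stop.
- reset_left_base: black square collar, 30 x 30 x 4 mm, fixed on the console's top, that carries the left reset key; origin at the centre of its underside, 40 mm above the bench
- reset_right_base: the same collar of the right reset key
- reset_left_top (a point): centre of the left reset key's upper face; 56 mm above the bench when up, 48 mm when fully down. Its black collar is 30 mm square and ends 4 mm above the console's top
- reset_right_top (a point): centre of the right reset key's upper face; same heights
- start_top (a point): centre of the start key's upper face; same heights
- other_console: another instrument's console, same box, with two round keys and a turning dial: not part of the job. It and the rotator's console may change places, left and right. Origin and axes as for the first console
- round_left (a joint): round key on the other console, travel 0 to 0.008 m; leave alone
- round_right (a joint): the second round key on the other console; leave alone
- dial (a joint): dial on the other console, rad; leave alone
- vial_a: small brown glass jar with white cap, loose, 28 mm across, 55 mm high, stands between the two consoles; origin at the underside; bystander, leave alone
- vial_b: another such jar, loose, 28 mm across, 55 mm high, stands on the robot's side of the consoles; origin at the underside; bystander, leave alone
- beaker: open glass beaker, loose, 70 mm across, 90 mm high; origin at the underside; bystander, leave alone
- tip_box: closed box of pipette tips, loose, 80 x 120 x 60 mm; origin at the underside; bystander, leave alone
- dishes: stack of three round culture dishes, loose, 90 mm across, 45 mm high; origin at the underside; bystander, leave alone
- pipette: white hand pipette lying flat, loose, about 26 mm wide, 22 mm high, it reaches 116 mm to its +y and 150 mm to its -y from the origin; lies behind the consoles; origin at the underside; bystander, leave alone
- rack: white tube rack with dark capped tubes, fixed, 70 (its x) x 200 (its y) mm, 106 mm high over the caps; origin at the centre of its underside; bystander, at the right
Not all that is in view belongs to the job. Leave any green look-alike of the other_console alone.

How it is judged (in metres and radians):
On the way, in this order (a step that is already met when the one before it is completed fails the run):
1. both square keys are held down together (each more than 5 mm of its 8 mm) by the fingers for 2.5 s without a break (value of joint each of reset_left, reset_right above 0.005 m and contact force between the fingers and reset_left_base above 0.5 N and contact force between the fingers and reset_right_base above 0.5 N), for 2.5 s.
2. both square keys are let go and back up, with the start key not yet pressed (value of joint each of reset_left, reset_right, start below 0.0015 m), for 0.1 s.
3. the round start key is pressed down by the fingers (more than 5 mm) while both square keys are up (value of joint start above 0.005 m and contact force between the fingers and console above 0.5 N and value of joint each of reset_left, reset_right below 0.0015 m), for 0.1 s.
At the end, for the whole second after the job is handed in: all three keys of the rotator's console are back up (within 1.5 mm), the other console's keys (within 2.5 mm) and dial (within 0.1 rad) are as they were, and each loose thing is within 20 mm of where it started (all of step 2 and value of joint each of round_left, round_right below 0.0025 m and value of joint dial between -0.1 and 0.1 rad and distance of each of vial_a, vial_b, beaker, tip_box, dishes, pipette from where it was at the start of the episode below 0.02 m); the robot touches nothing.
It fails at once if one square key is pressed down (6 mm) while the other is not pressed at all (under 0.5 mm) ((value of joint reset_left above 0.006 m and value of joint reset_right below 0.0005 m) or (value of joint reset_right above 0.006 m and value of joint reset_left below 0.0005 m)).
It fails at once if the start key is pressed (3 mm) together with a square key (value of joint start above 0.003 m and value of joint any of reset_left, reset_right above 0.003 m).
It fails at once if a control of the other console is worked (key 2.5 mm, dial 0.1 rad) (not (value of joint each of round_left, round_right below 0.0025 m and value of joint dial between -0.1 and 0.1 rad)).
It fails at once if a loose thing is moved by 20 mm or more, lifted or carried (not (distance of each of vial_a, vial_b, beaker, tip_box, dishes, pipette from where it was at the start of the episode below 0.02 m)).
It also fails if it takes over 51 s, if anything falls off the work surface, if the arm or the gripper's body presses on something with over 40 N, if the wrist force passes 120 N, or if a joint passes its speed limit or range.

## Working session

There is one attempt and no reset: what is moved stays moved. The work goes in short steps, Python scripts to look and compute and a shell command to move; the robot and the scene stay as the last step left them, time stands still between calls to the robot, and variables do not carry over. Pictures are saved under pics/ and viewed, and the job is handed in when it is done.

```bash
ls; mkdir -p pics; cat > h.py <<'E'
import numpy as np, cv2
from plant import *
def save(n,s): cv2.imwrite(f'pics/{n}.png', cv2.cvtColor(s['image'],cv2.COLOR_RGB2BGR))
def ray(s,uv):
    R,_=cv2.Rodrigues(np.array(s['rvec'],float)); t=np.array(s['tvec'],float).ravel()
    d=np.array([(uv[0]-s['cx'])/s['fx'],(uv[1]-s['cy'])/s['fy'],1.])
    return -R.T@t, R.T@d
def at(s,uv,z):
    c,d=ray(s,uv); return c+d*(z-c[2])/d[2]
def proj(s,p):
    R,_=cv2.Rodrigues(np.array(s['rvec'],float)); q=R@np.array(p)+np.array(s['tvec']).ravel()
    return [s['fx']*q[0]/q[2]+s['cx'], s['fy']*q[1]/q[2]+s['cy']]
E
python3 - <<'E'
from h import *
o=get_obs(); print(o)
for n in ['top','scene']:
    s=snapshot(n); save(n+'0',s); print(n,s['fx'],s['fy'],s['cx'],s['cy'],s['rvec'],s['tvec'])
    for t,z in [('reset_left_top',.056),('reset_right_top',.056),('start_top',.056),('console',0),('other_console',0),('reset_left_base',.04),('vial_a',0),('vial_b',0),('beaker',0)]:
        for r in landmark_of(t,n)[:4]: print(t,round(r['score'],2),np.round(r['position'],1),np.round(at(s,r['position'],z),4))
E
```

```text
pics
{'clock': 0.0, 'joint_pos': array([-5.05294417e+01,  2.05900666e+01,  6.36612675e-01, -2.00860871e-02,
       -7.01362999e+01, -1.65057503e+01]), 'qvel': array([-0.10655651, -0.0337839 , -0.11691392,  0.08488937,  0.00053475,
       -0.01675461]), 'tau': array([-3.28103924e-04, -5.82713020e+01,  2.93043941e+01,  6.99712202e+00,
        6.59991187e-03, -1.79769040e-04]), 'tool_pos': array([ 0.26314738, -0.62108498,  0.22565981]), 'orientation': array([ 1.79908580e+02, -7.39812368e-03, -1.57042026e+02]), 'force': array([-0.17545014,  0.54996166,  0.13127385]), 'moment': array([-0.02546026,  0.07538768, -0.04602274]), 'opening': 0.08752993168074062}
top 522.6566149622339 522.6566149622339 318.46327042288135 241.89701118660915 [ 2.15498884 -2.13132726  0.15905144] [-0.03810135  0.57208801  1.09566411]
reset_left_top 0.44 [218.9 216.6] [0.6236 0.1847 0.056 ]
start_top 0.44 [234.9 238.9] [0.575  0.1483 0.056 ]
start_top 0.33 [242.4 208.4] [0.6423 0.1343 0.056 ]
console 0.78 [234.2 225.8] [0.6138 0.1601 0.    ]
console 0.5 [361.3 230.1] [ 0.6071 -0.1286  0.    ]
other_console 0.76 [364
[... 646 characters left out ...]
7073998]
reset_left_top 0.59 [424.6 240.2] [0.6212 0.1888 0.056 ]
reset_right_top 0.69 [400.9 251.8] [0.6326 0.1301 0.056 ]
start_top 0.63 [394.9 230.1] [0.5786 0.1403 0.056 ]
console 0.97 [402.7 253.1] [0.6059 0.1556 0.    ]
console 0.18 [402.3 253.1] [0.6056 0.1547 0.    ]
other_console 0.91 [363.1 170.5] [0.3544 0.1618 0.    ]
other_console 0.72 [274.2 290.6] [ 0.6095 -0.1345  0.    ]
reset_left_base 0.74 [423.5 246.3] [0.6256 0.1876 0.04  ]
vial_a 0.62 [287.4 204.1] [ 0.3994 -0.0447  0.    ]
vial_a 0.6 [331.2 254.3] [0.5614 0.0065 0.    ]
vial_b 0.62 [287.4 204.1] [ 0.3994 -0.0447  0.    ]
vial_b 0.6 [331.2 254.3] [0.5614 0.0065 0.    ]
beaker 0.62 [157.9 349.5] [ 0.6641 -0.3783  0.    ]
```

View pics/top0.png

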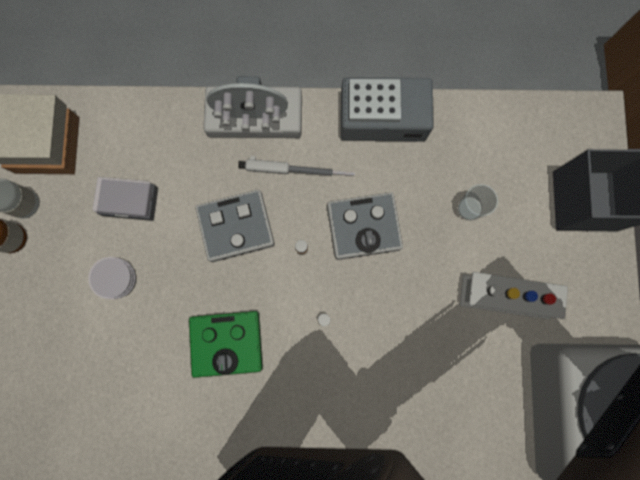

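View pics/scene0.png

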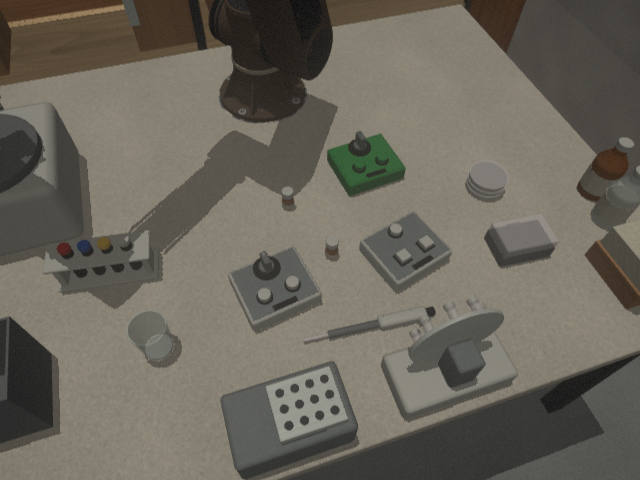

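```bash
python3 - <<'E'
import cv2
a=cv2.imread('pics/top0.png')[180:290,180:310]; cv2.imwrite('pics/topz.png',cv2.resize(a,None,fx=5,fy=5,interpolation=cv2.INTER_CUBIC))
a=cv2.imread('pics/scene0.png')[205:295,355:455]; cv2.imwrite('pics/scenez.png',cv2.resize(a,None,fx=6,fy=6,interpolation=cv2.INTER_CUBIC))
E
```

```text
(no output)
```

View pics/topz.png

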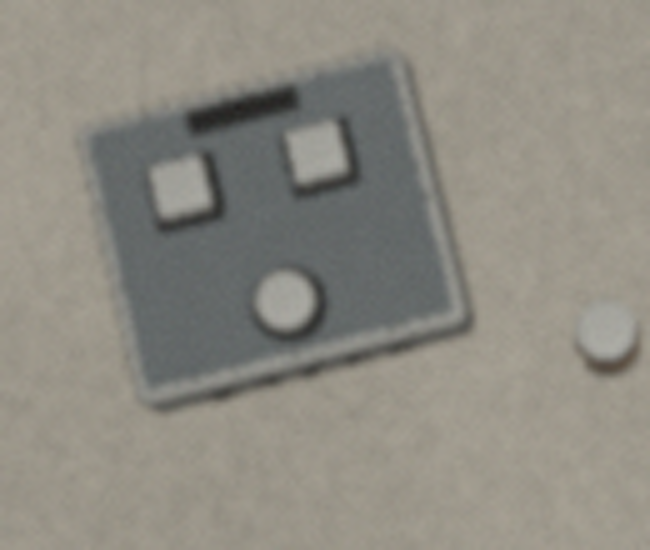

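View pics/scenez.png

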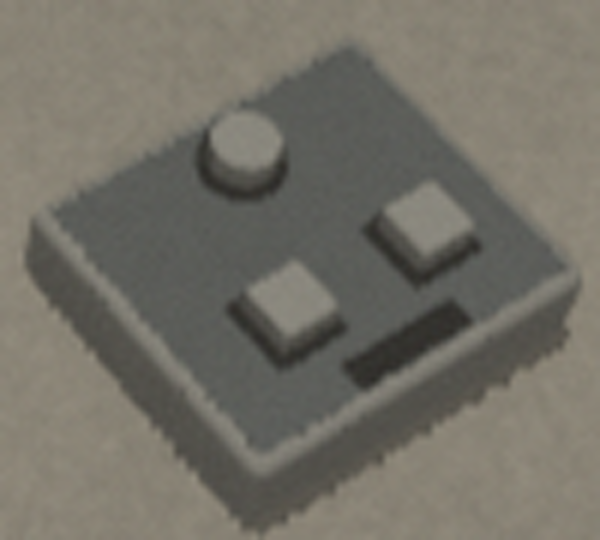

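The rotator console is the left grey one, with square keys at top pixels (217,218) and (244,211) and the round key at (237,240). The two-round-key console at (364,226) and the green one at (225,343) are to be left alone. Next I'll measure the caps by segmentation in both views.

```bash
cat > meas.py <<'E'
from h import *
def centers(s,name,guess,r=9):
    g=cv2.cvtColor(s['image'],cv2.COLOR_RGB2GRAY).astype(float); out=[]
    for (u,v) in guess:
        u0,v0=int(round(u)),int(round(v)); p=g[v0-r:v0+r+1,u0-r:u0+r+1]
        hi=np.percentile(p,98); lo=np.percentile(p,50); th=(hi+lo)/2
        m=(p>th).astype(np.uint8); n,l,st,c=cv2.connectedComponentsWithStats(m,connectivity=4)
        k=l[r,r]
        w=np.where(cv2.dilate((l==k).astype(np.uint8),np.ones((3,3)))>0,np.clip(p-lo,0,None),0)
        yy,xx=np.mgrid[-r:r+1,-r:r+1]
        out.append((u0+(w*xx).sum()/w.sum(), v0+(w*yy).sum()/w.sum(), st[k][4]))
    return out
E
python3 - <<'E'
from meas import *
G={'top':[(217,218),(243.8,210.6),(237.4,240)],'scene':[(426.7,241.3),(403.8,255),(396,229.2)]}
P={};S={}
for n in G:
    s=snapshot(n);S[n]=s
    c=centers(s,n,G[n]); P[n]=[np.array(x[:2]) for x in c]
    for x in c: print(n,np.round(x,2),np.round(at(s,x[:2],.056),4))
for i in range(3):
    c1,d1=ray(S['top'],P['top'][i]);c2,d2=ray(S['scene'],P['scene'][i])
    d1/=np.linalg.norm(d1);d2/=np.linalg.norm(d2)
    A=np.c_[d1,-d2];x=np.linalg.lstsq(A,c2-c1,rcond=None)[0]
    print('tri',np.round((c1+d1*x[0]+c2+d2*x[1])/2,4),np.linalg.norm(c1+d1*x[0]-c2-d2*x[1]))
for n in G:
    L,R,T=[at(S[n],p,.056) for p in P[n]]
    d=L-R; yaw=np.arctan2(-d[0],d[1]); m=(L+R)/2; print(n,'gap',np.linalg.norm(d),'yaw',np.degrees(yaw),'mid',m,'start off',(T-m)@[np.cos(yaw),np.sin(yaw),0],(T-m)@[-np.sin(yaw),np.cos(yaw),0])
E
```

```text
top [215.59 216.84 101.  ] [0.623  0.1919 0.056 ]
top [242.82 209.82 100.  ] [0.6392 0.1333 0.056 ]
top [236.54 239.56  90.  ] [0.5736 0.1447 0.056 ]
scene [426.07 240.69 100.  ] [0.6233 0.1912 0.056 ]
scene [403.25 254.13 100.  ] [0.6392 0.1323 0.056 ]
scene [394.11 226.11 126.  ] [0.5685 0.1428 0.056 ]
tri [0.623  0.1917 0.0554] 0.0005200942772783484
tri [0.6391 0.133  0.0556] 0.0008785927700840859
tri [0.5722 0.1422 0.0613] 0.0033773671201150412
top gap 0.06075544851464626 yaw 15.464901288552221 mid [0.63106958 0.16259715 0.056     ] start off -0.06011001161245041 -0.0019102135324417398
scene gap 0.06097661039612803 yaw 15.184300458512057 mid [0.63125578 0.16176644 0.056     ] start off -0.06547964617434182 -0.0018511386584276416
```

```bash
cat > dl.py <<'E'
from h import *
from scipy.spatial.transform import Rotation as Ro
def delta(p,yaw):
    o=get_obs(); R=Ro.from_euler('xyz',o['orientation'],degrees=True); T=Ro.from_euler('xyz',[180,0,yaw],degrees=True)
    d=R.inv().apply(np.array(p)-o['tool_pos'])*1000; w=(R.inv()*T).as_rotvec(degrees=True)
    print('t',o['clock'],'pose',np.round(o['tool_pos'],4),np.round(o['orientation'],2),'F',np.round(o['force'],1),'open',round(o['opening'],4)); print('d',np.round(d,1),'a',np.round(w,2))
E
python3 -c "
from dl import *
delta([.631,.162,.2],-164.7)"
```

```text
t 1.1 pose [ 0.2633 -0.6215  0.2266] [ 180.     -0.   -157.04] F [-0.4  0.2 -1.2] open 0.0874
d [-644.2  578.    26.6] a [ 0.   -0.    7.66]
```

```bash
python3 -m inch '[{"dx":-30,"dy":27,"az":1},{"dx":-70,"dy":63,"az":2},{"dx":-110,"dy":99,"az":3},{"dx":-150,"dy":135,"az":4},{"dx":-190,"dy":171,"az":5},{"dx":-230,"dy":207,"az":6},{"dx":-270,"dy":243,"az":7},{"dx":-310,"dy":279,"az":7.7}]'; python3 -c "
from dl import *
delta([.631,.162,.2],-164.7)"
```

```text
t 1.1 pose [ 0.2633 -0.6215  0.2266] [ 180.     -0.   -157.04] F [-0.4  0.2 -1.2] open 0.0874
d [-644.2  578.    26.6] a [ 0.   -0.    7.66]$[0]: bad value
```

```bash
python3 -m inch '[{"ax":0,"ay":0,"az":1,"dx":-30,"dy":27,"dz":0,"fingers":87},{"ax":0,"ay":0,"az":2,"dx":-70,"dy":63,"dz":0,"fingers":87},{"ax":0,"ay":0,"az":3,"dx":-110,"dy":99,"dz":0,"fingers":87},{"ax":0,"ay":0,"az":4,"dx":-150,"dy":135,"dz":0,"fingers":87},{"ax":0,"ay":0,"az":5,"dx":-190,"dy":171,"dz":0,"fingers":87},{"ax":0,"ay":0,"az":6,"dx":-230,"dy":207,"dz":0,"fingers":87},{"ax":0,"ay":0,"az":7,"dx":-270,"dy":243,"dz":0,"fingers":87},{"ax":0,"ay":0,"az":7.7,"dx":-310,"dy":279,"dz":0,"fingers":87}]'; python3 -c "
from dl import *
delta([.631,.162,.2],-164.7)"
```

```text
clock: 2.1
tool_pos: [0.4405, -0.242, 0.227]
orientation: [-180.0, 0.0, -164.8]
force: [0.4, -0.1, -1.1]
opening: 0.0871
t 2.1 pose [ 0.4405 -0.242   0.227 ] [-1.7997e+02  5.0000e-02 -1.6476e+02] F [ 0.4 -0.1 -1.1] open 0.0871
d [-290.   339.8   27.1] a [-0.03  0.05 -0.06]
```

```bash
python3 -m inch '[{"ax":0,"ay":0,"az":0,"dx":-38,"dy":45,"dz":3,"fingers":45},{"ax":0,"ay":0,"az":0,"dx":-76,"dy":90,"dz":6,"fingers":45},{"ax":0,"ay":0,"az":0,"dx":-115,"dy":135,"dz":10,"fingers":45},{"ax":0,"ay":0,"az":0,"dx":-154,"dy":180,"dz":14,"fingers":45},{"ax":0,"ay":0,"az":0,"dx":-192,"dy":225,"dz":18,"fingers":45},{"ax":0,"ay":0,"az":0,"dx":-230,"dy":270,"dz":22,"fingers":45},{"ax":0,"ay":0,"az":0,"dx":-265,"dy":310,"dz":25,"fingers":45},{"ax":0,"ay":0,"az":0,"dx":-290,"dy":340,"dz":27,"fingers":45}]'; python3 -m inch '[{"ax":0,"ay":0,"az":0,"dx":0,"dy":0,"dz":0,"fingers":45},{"ax":0,"ay":0,"az":0,"dx":0,"dy":0,"dz":0,"fingers":45}]'; python3 - <<'E'
from dl import *
delta([.631,.162,.2],-164.7)
s=snapshot('wrist'); save('w1',s); print(s['fx'],s['cx'],s['cy'],s['rvec'],s['tvec'])
s=snapshot('scene'); save('s1',s)
E
```

```text
clock: 3.1
tool_pos: [0.6309, 0.1629, 0.1992]
orientation: [-180.0, -0.0, -164.7]
force: [0.3, -1.0, 0.0]
opening: 0.045
clock: 3.35
tool_pos: [0.6299, 0.1606, 0.1993]
orientation: [-180.0, -0.0, -164.7]
force: [-0.1, -0.7, 0.6]
opening: 0.045
t 3.35 pose [0.6299 0.1606 0.1993] [-1.7999e+02 -4.0000e-02 -1.6472e+02] F [-0.1 -0.7  0.6] open 0.045
d [-1.4  1.1 -0.7] a [-0.01 -0.04 -0.02]
371.64829954431775 321.8310203007211 232.06436969598167 [-1.80229823 -2.35746855 -0.30679218] [ 0.01050799 -0.65289654  0.19649217]
```

View pics/w1.png

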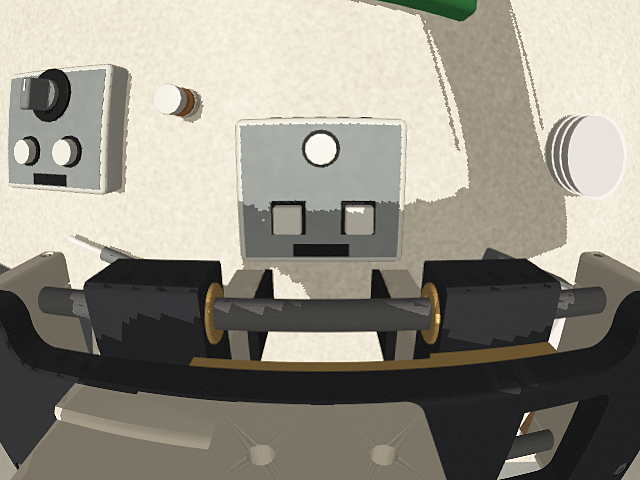

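View pics/s1.png

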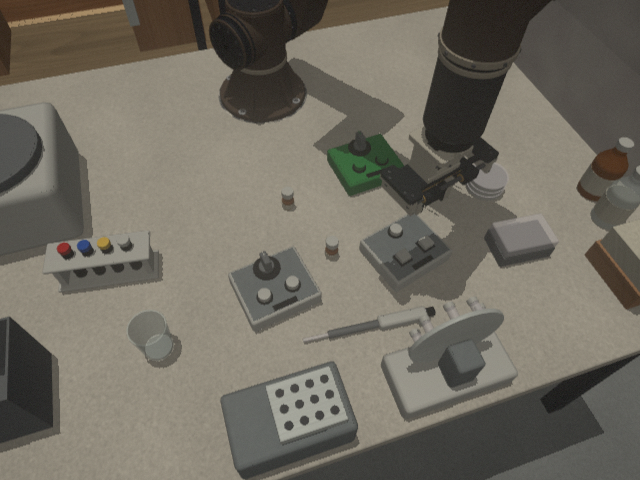

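```bash
cat >> h.py <<'E'
def wray(s,uv):
    R,_=cv2.Rodrigues(np.array(s['rvec'],float)); t=np.array(s['tvec'],float).ravel()
    v=np.array([uv[0]-s['cx'],uv[1]-s['cy']]); r=np.linalg.norm(v); th=r/s['fx']
    d=np.r_[v/r*np.sin(th),np.cos(th)]
    return -R.T@t,R.T@d
def wat(s,uv,z):
    c,d=wray(s,uv); return c+d*(z-c[2])/d[2]
def wproj(s,p):
    R,_=cv2.Rodrigues(np.array(s['rvec'],float)); q=R@np.array(p)+np.array(s['tvec']).ravel()
    r=np.hypot(q[0],q[1]); th=np.arctan2(r,q[2]); return np.array([s['cx']+s['fx']*th*q[0]/r, s['cy']+s['fx']*th*q[1]/r])
E
python3 - <<'E'
from h import *
s=snapshot('wrist'); o=get_obs()
P=[wat(s,p,.056) for p in [(359.5,219.5),(288,219.5),(321,148.5)]]
print(np.round(P,4))
L,R,T=P; d=L-R; print(np.linalg.norm(d),np.degrees(np.arctan2(-d[0],d[1])),(L+R)/2)
for r in landmark_of('reset_left_top','wrist')[:3]+landmark_of('reset_right_top','wrist')[:3]+landmark_of('start_top','wrist')[:3]: print(r['score'],r['position'],wat(s,r['position'],.056))
y=np.radians(15.3); ty=np.array([-np.sin(y),np.cos(y),0]);tx=np.array([np.cos(y),np.sin(y),0])
for h in [-.0435,-.03,-.0225,.0,.0225,.03,.0435]:
    print(h,[np.round(wproj(s,o['tool_pos']+ty*h+tx*k)) for k in (-.0095,.0095)])
a=s['image'][180:360,200:440]; cv2.imwrite('pics/wz.png',cv2.resize(cv2.cvtColor(a,cv2.COLOR_RGB2BGR),None,fx=3,fy=3,interpolation=cv2.INTER_CUBIC))
E
```

```text
[[0.6218 0.1901 0.056 ]
 [0.6375 0.1323 0.056 ]
 [0.5734 0.1436 0.056 ]]
0.059807953897733995 15.157947126044846 [0.62966344 0.16121063 0.056     ]
0.8 [361.7, 221.7] [0.62316952 0.19240379 0.056     ]
0.44 [285.7, 219.1] [0.63765097 0.13039588 0.056     ]
0.74 [289.5, 219.1] [0.63682259 0.13348201 0.056     ]
0.55 [317.7, 150.8] [0.57594041 0.14155154 0.056     ]
0.38 [285.0, 217.9] [0.63680385 0.129581   0.056     ]
-0.0435 [array([228., 270.]), array([232., 306.])]
-0.03 [array([257., 270.]), array([259., 307.])]
-0.0225 [array([273., 270.]), array([275., 307.])]
0.0 [array([322., 270.]), array([322., 308.])]
0.0225 [array([371., 270.]), array([369., 307.])]
0.03 [array([387., 270.]), array([385., 307.])]
0.0435 [array([416., 269.]), array([412., 306.])]
```

View pics/wz.png

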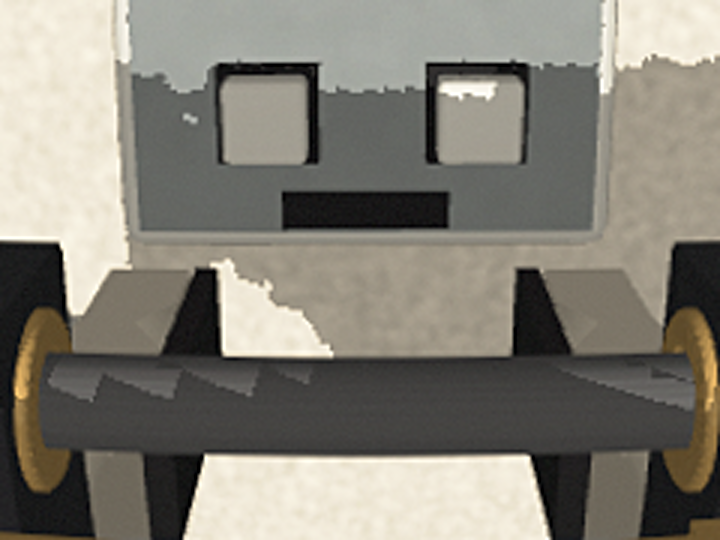

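```bash
python3 -m inch '[{"ax":0,"ay":0,"az":0,"dx":0,"dy":0,"dz":30,"fingers":44},{"ax":0,"ay":0,"az":0,"dx":0,"dy":0,"dz":60,"fingers":44},{"ax":0,"ay":0,"az":0,"dx":0,"dy":0,"dz":90,"fingers":44},{"ax":0,"ay":0,"az":0,"dx":0,"dy":0,"dz":115,"fingers":44},{"ax":0,"ay":0,"az":0,"dx":0,"dy":0,"dz":130,"fingers":44},{"ax":0,"ay":0,"az":0,"dx":0,"dy":0,"dz":130,"fingers":44},{"ax":0,"ay":0,"az":0,"dx":0,"dy":0,"dz":130,"fingers":44}]'; python3 - <<'E'
from dl import *
delta([.6307,.1618,.0475],-164.7)
s=snapshot('wrist'); save('w2',s)
delta([.6307,.1618,.0475],-164.7)
s=snapshot('scene'); a=s['image'][150:300,340:500]; cv2.imwrite('pics/s2.png',cv2.resize(cv2.cvtColor(a,cv2.COLOR_RGB2BGR),None,fx=4,fy=4,interpolation=cv2.INTER_CUBIC))
E
```

```text
clock: 4.53
tool_pos: [0.6309, 0.1609, 0.0707]
orientation: [180.0, 0.1, -164.7]
force: [0.2, 0.2, 0.4]
opening: 0.0442
t 4.525 pose [0.6309 0.1609 0.0707] [ 1.7999e+02  9.0000e-02 -1.6473e+02] F [0.2 0.2 0.4] open 0.0442
d [-0.   0.9 23.2] a [ 0.01  0.09 -0.03]
t 4.575 pose [0.6309 0.161  0.0709] [ 1.7998e+02  1.1000e-01 -1.6473e+02] F [-0.4 -1.   0.3] open 0.0441
d [ 0.1  0.8 23.4] a [ 0.02  0.11 -0.03]
```

View pics/w2.png

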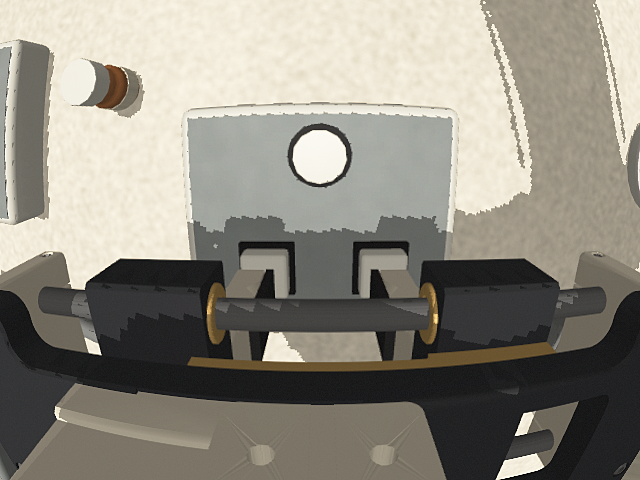

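View pics/s2.png

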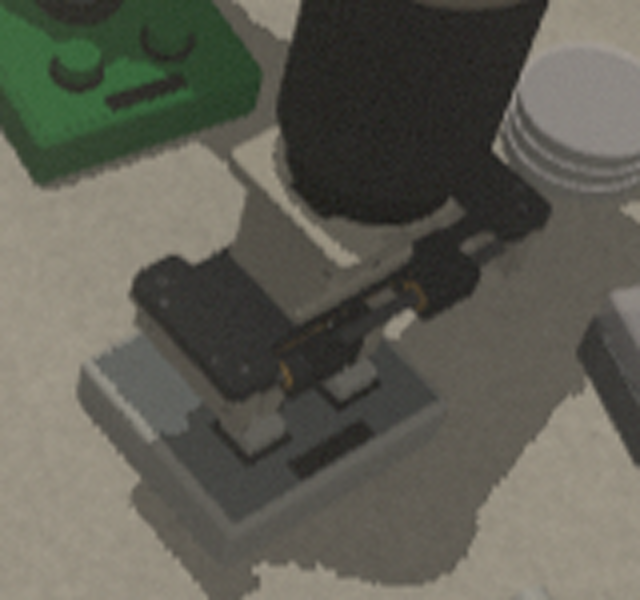

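Both fingers sit centred over the square caps: in the wrist view the caps at (266,270) and (383,270) are under the fingertips. Pressing now.

```bash
python3 -m inch '[{"ax":0,"ay":0,"az":0,"dx":0,"dy":0.6,"dz":6,"fingers":44},{"ax":0,"ay":0,"az":0,"dx":0,"dy":0.6,"dz":12,"fingers":44},{"ax":0,"ay":0,"az":0,"dx":0,"dy":0.6,"dz":15,"fingers":44},{"ax":0,"ay":0,"az":0,"dx":0,"dy":0.6,"dz":17,"fingers":44},{"ax":0,"ay":0,"az":0,"dx":0,"dy":0.6,"dz":19,"fingers":44},{"ax":0,"ay":0,"az":0,"dx":0,"dy":0.6,"dz":19,"fingers":44}]'; python3 - <<'E'
from dl import *
delta([.6307,.1618,.0475],-164.7)
s=snapshot('wrist'); save('w3',s)
delta([.6307,.1618,.0475],-164.7)
E
```

```text
clock: 5.38
tool_pos: [0.6299, 0.1613, 0.0508]
orientation: [-180.0, -0.0, -164.7]
force: [-3.2, 1.2, 6.2]
opening: 0.0443
t 5.375 pose [0.6299 0.1613 0.0508] [-1.8000e+02 -1.0000e-02 -1.6473e+02] F [-3.2  1.2  6.2] open 0.0443
d [-0.9  0.3  3.3] a [-0.   -0.01 -0.03]
t 5.425 pose [0.6299 0.1613 0.0509] [-1.8000e+02 -1.0000e-02 -1.6473e+02] F [-2.7  0.8  5.4] open 0.044
d [-0.9  0.3  3.4] a [-0.   -0.01 -0.03]
```

View pics/w3.png

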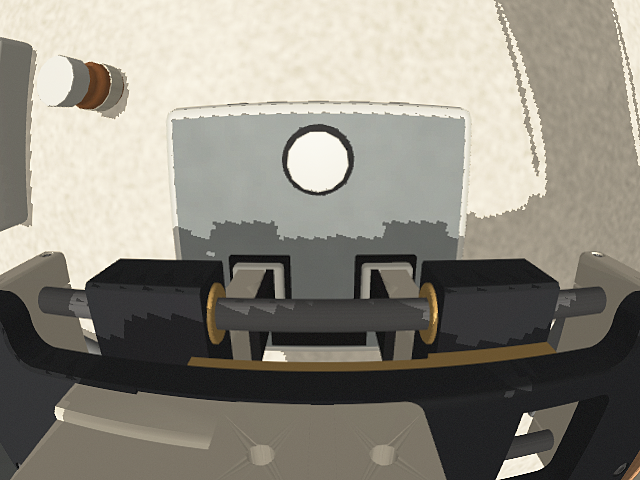

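Force about 5.8 N at 5.2 mm travel matches two springs. Going to the stop.

```bash
python3 -m inch '[{"ax":0,"ay":0,"az":0,"dx":0,"dy":0,"dz":1.5,"fingers":44},{"ax":0,"ay":0,"az":0,"dx":0,"dy":0,"dz":3,"fingers":44},{"ax":0,"ay":0,"az":0,"dx":0,"dy":0,"dz":3.5,"fingers":44},{"ax":0,"ay":0,"az":0,"dx":0,"dy":0,"dz":3.5,"fingers":44},{"ax":0,"ay":0,"az":0,"dx":0,"dy":0,"dz":3.5,"fingers":44}]'; python3 - <<'E'
from dl import *
delta([.6307,.1618,.0475],-164.7)
s=snapshot('scene'); a=s['image'][150:300,340:500]; cv2.imwrite('pics/s3.png',cv2.resize(cv2.cvtColor(a,cv2.COLOR_RGB2BGR),None,fx=4,fy=4,interpolation=cv2.INTER_CUBIC))
delta([.6307,.1618,.0475],-164.7)
E
```

```text
clock: 6.05
tool_pos: [0.6299, 0.1613, 0.0483]
orientation: [-180.0, 0.0, -164.7]
force: [-5.6, -0.5, 11.4]
opening: 0.0442
t 6.05 pose [0.6299 0.1613 0.0483] [-1.8000e+02  2.0000e-02 -1.6472e+02] F [-5.6 -0.5 11.4] open 0.0442
d [-0.9  0.3  0.8] a [-0.    0.02 -0.02]
t 6.1 pose [0.6299 0.1613 0.0483] [-1.8000e+02  2.0000e-02 -1.6472e+02] F [-4.9  0.1 11.3] open 0.0442
d [-0.9  0.3  0.8] a [-0.    0.02 -0.02]
```

View pics/s3.png

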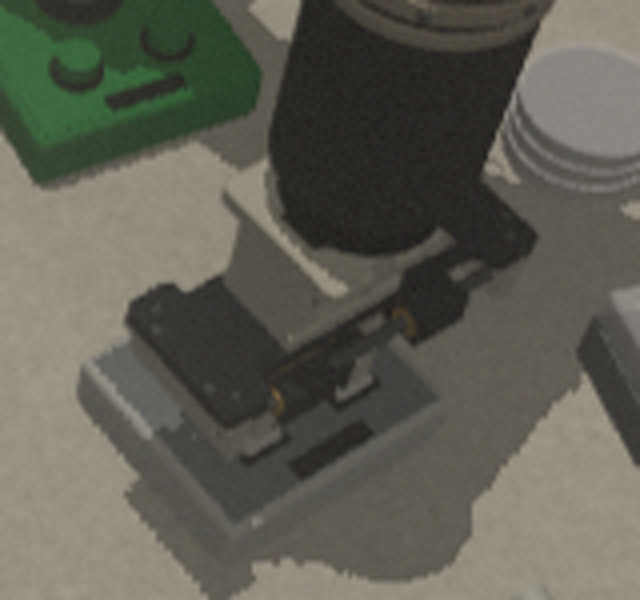

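```bash
R='x'; python3 -m inch '[{"ax":0,"ay":0,"az":0,"dx":0,"dy":0,"dz":0.5,"fingers":44},{"ax":0,"ay":0,"az":0,"dx":0,"dy":0,"dz":0.5,"fingers":44},{"ax":0,"ay":0,"az":0,"dx":0,"dy":0,"dz":0.5,"fingers":44},{"ax":0,"ay":0,"az":0,"dx":0,"dy":0,"dz":0.5,"fingers":44},{"ax":0,"ay":0,"az":0,"dx":0,"dy":0,"dz":0.5,"fingers":44},{"ax":0,"ay":0,"az":0,"dx":0,"dy":0,"dz":0.5,"fingers":44},{"ax":0,"ay":0,"az":0,"dx":0,"dy":0,"dz":0.5,"fingers":44},{"ax":0,"ay":0,"az":0,"dx":0,"dy":0,"dz":0.5,"fingers":44}]'
python3 -m inch '[{"ax":0,"ay":0,"az":0,"dx":0,"dy":0,"dz":0,"fingers":44},{"ax":0,"ay":0,"az":0,"dx":0,"dy":0,"dz":0,"fingers":44},{"ax":0,"ay":0,"az":0,"dx":0,"dy":0,"dz":0,"fingers":44},{"ax":0,"ay":0,"az":0,"dx":0,"dy":0,"dz":0,"fingers":44},{"ax":0,"ay":0,"az":0,"dx":0,"dy":0,"dz":0,"fingers":44},{"ax":0,"ay":0,"az":0,"dx":0,"dy":0,"dz":0,"fingers":44},{"ax":0,"ay":0,"az":0,"dx":0,"dy":0,"dz":0,"fingers":44},{"ax":0,"ay":0,"az":0,"dx":0,"dy":0,"dz":0,"fingers":44}]'
python3 -m inch '[{"ax":0,"ay":0,"az":0,"dx":0,"dy":0,"dz":0,"fingers":44},{"ax":0,"ay":0,"az":0,"dx":0,"dy":0,"dz":0,"fingers":44},{"ax":0,"ay":0,"az":0,"dx":0,"dy":0,"dz":0,"fingers":44},{"ax":0,"ay":0,"az":0,"dx":0,"dy":0,"dz":0,"fingers":44},{"ax":0,"ay":0,"az":0,"dx":0,"dy":0,"dz":0,"fingers":44},{"ax":0,"ay":0,"az":0,"dx":0,"dy":0,"dz":0,"fingers":44},{"ax":0,"ay":0,"az":0,"dx":0,"dy":0,"dz":0,"fingers":44},{"ax":0,"ay":0,"az":0,"dx":0,"dy":0,"dz":0,"fingers":44}]'
python3 -m inch '[{"ax":0,"ay":0,"az":0,"dx":0,"dy":0,"dz":0,"fingers":44},{"ax":0,"ay":0,"az":0,"dx":0,"dy":0,"dz":0,"fingers":44},{"ax":0,"ay":0,"az":0,"dx":0,"dy":0,"dz":0,"fingers":44},{"ax":0,"ay":0,"az":0,"dx":0,"dy":0,"dz":0,"fingers":44}]'; python3 - <<'E'
from dl import *
delta([.6307,.1618,.0475],-164.7)
s=snapshot('wrist'); save('w4',s)
E
```

```text
clock: 7.1
tool_pos: [0.6299, 0.1613, 0.0482]
orientation: [-180.0, 0.0, -164.7]
force: [-7.1, 0.1, 14.5]
opening: 0.044
clock: 8.1
tool_pos: [0.6299, 0.1613, 0.0482]
orientation: [-180.0, 0.0, -164.7]
force: [-7.8, 0.2, 15.1]
opening: 0.0436
clock: 9.1
tool_pos: [0.6299, 0.1613, 0.0482]
orientation: [-180.0, 0.0, -164.7]
force: [-7.6, 0.2, 14.2]
opening: 0.044
clock: 9.6
tool_pos: [0.6299, 0.1613, 0.0482]
orientation: [-180.0, 0.0, -164.7]
force: [-6.0, 0.6, 14.8]
opening: 0.0442
t 9.6 pose [0.6299 0.1613 0.0482] [-1.7999e+02  3.0000e-02 -1.6471e+02] F [-6.   0.6 14.8] open 0.0442
d [-0.9  0.3  0.7] a [-0.01  0.03 -0.01]
```

View pics/w4.png

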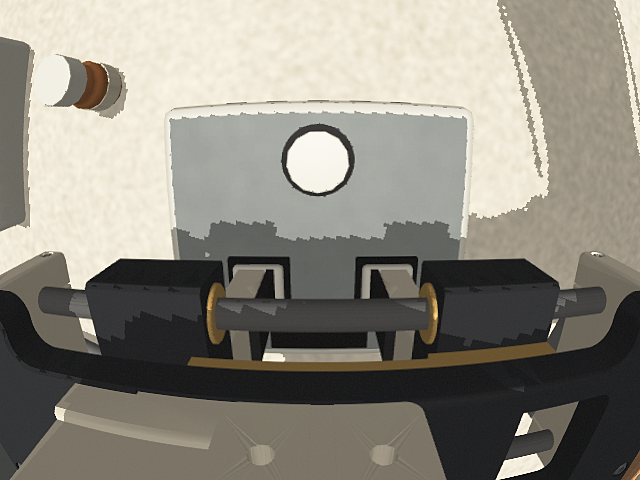

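```bash
python3 -m inch '[{"ax":0,"ay":0,"az":0,"dx":0,"dy":0,"dz":-6,"fingers":44},{"ax":0,"ay":0,"az":0,"dx":0,"dy":0,"dz":-16,"fingers":44},{"ax":0,"ay":0,"az":0,"dx":0,"dy":0,"dz":-30,"fingers":44},{"ax":0,"ay":0,"az":0,"dx":0,"dy":0,"dz":-40,"fingers":44},{"ax":0,"ay":0,"az":0,"dx":0,"dy":0,"dz":-42,"fingers":44},{"ax":0,"ay":0,"az":0,"dx":0,"dy":0,"dz":-42,"fingers":44}]'; python3 - <<'E'
from dl import *
delta([.5737,.1440,.0900],-164.7)
s=snapshot('wrist'); save('w5',s)
for p in [(321,148.5)]: pass
delta([.5737,.1440,.0900],-164.7)
g=cv2.cvtColor(s['image'],cv2.COLOR_RGB2GRAY); m=(g[100:210,270:370]>235).astype(np.uint8)
n,l,st,c=cv2.connectedComponentsWithStats(m); k=1+st[1:,4].argmax(); u=c[k]+[270,100]; print(u,st[k],wat(s,u,.056))
E
```

```text
clock: 10.4
tool_pos: [0.6299, 0.1613, 0.0885]
orientation: [180.0, 0.0, -164.7]
force: [0.7, -1.3, 0.5]
opening: 0.0439
t 10.4 pose [0.6299 0.1613 0.0885] [ 179.99    0.   -164.74] F [ 0.7 -1.3  0.5] open 0.0439
d [58.8 -1.8 -1.5] a [ 0.01  0.   -0.04]
t 10.45 pose [0.6298 0.1612 0.0882] [ 1.8000e+02 -3.0000e-02 -1.6475e+02] F [ 0.3 -0.2 -0.6] open 0.0439
d [58.6 -1.8 -1.7] a [ 0.   -0.03 -0.05]
[318.16808149 155.82569327] [  24   33   49   47 1767] [0.5735582  0.14383832 0.056     ]
```

View pics/w5.png

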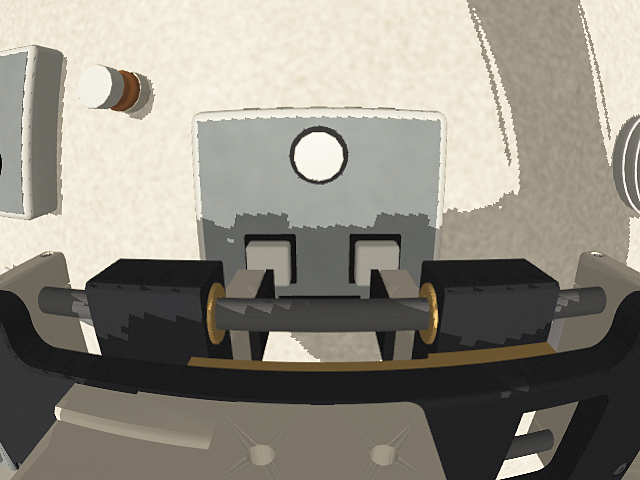

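```bash
python3 -m inch '[{"ax":0,"ay":0,"az":0,"dx":20,"dy":-1,"dz":0,"fingers":0},{"ax":0,"ay":0,"az":0,"dx":40,"dy":-1.8,"dz":0,"fingers":0},{"ax":0,"ay":0,"az":0,"dx":55,"dy":-1.8,"dz":0,"fingers":0},{"ax":0,"ay":0,"az":0,"dx":58.7,"dy":-1.8,"dz":0,"fingers":0},{"ax":0,"ay":0,"az":0,"dx":58.7,"dy":-1.8,"dz":8,"fingers":0},{"ax":0,"ay":0,"az":0,"dx":58.7,"dy":-1.8,"dz":15,"fingers":0},{"ax":0,"ay":0,"az":0,"dx":58.7,"dy":-1.8,"dz":18,"fingers":0},{"ax":0,"ay":0,"az":0,"dx":58.7,"dy":-1.8,"dz":18,"fingers":0}]'; python3 - <<'E'
from dl import *
delta([.5737,.1440,.048],-164.7)
s=snapshot('wrist'); save('w6',s)
delta([.5737,.1440,.048],-164.7)
s=snapshot('scene'); a=s['image'][150:300,340:500]; cv2.imwrite('pics/s6.png',cv2.resize(cv2.cvtColor(a,cv2.COLOR_RGB2BGR),None,fx=4,fy=4,interpolation=cv2.INTER_CUBIC))
E
```

```text
clock: 11.45
tool_pos: [0.5738, 0.144, 0.0699]
orientation: [-180.0, -0.1, -164.7]
force: [-0.2, 0.3, 0.9]
opening: 0.0004
t 11.45 pose [0.5738 0.144  0.0699] [-1.7998e+02 -6.0000e-02 -1.6474e+02] F [-0.2  0.3  0.9] open 0.0004
d [ 0.1  0.1 21.9] a [-0.02 -0.06 -0.04]
t 11.5 pose [0.574  0.1441 0.0702] [-1.7999e+02 -3.0000e-02 -1.6474e+02] F [ 0.4 -0.   0.8] open 0.0006
d [ 0.2  0.  22.2] a [-0.01 -0.03 -0.04]
```

View pics/w6.png

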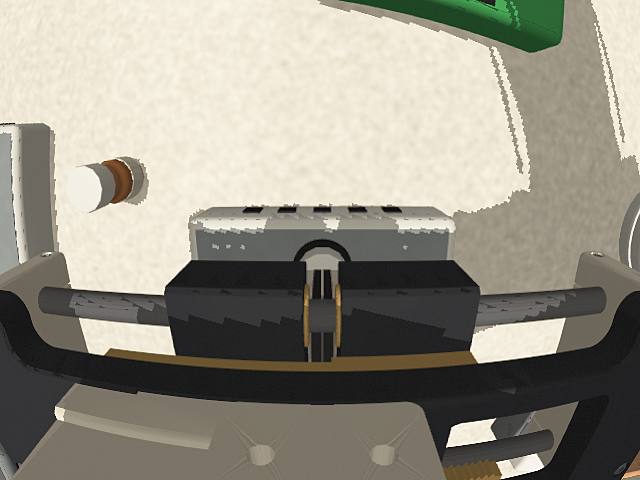

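View pics/s6.png

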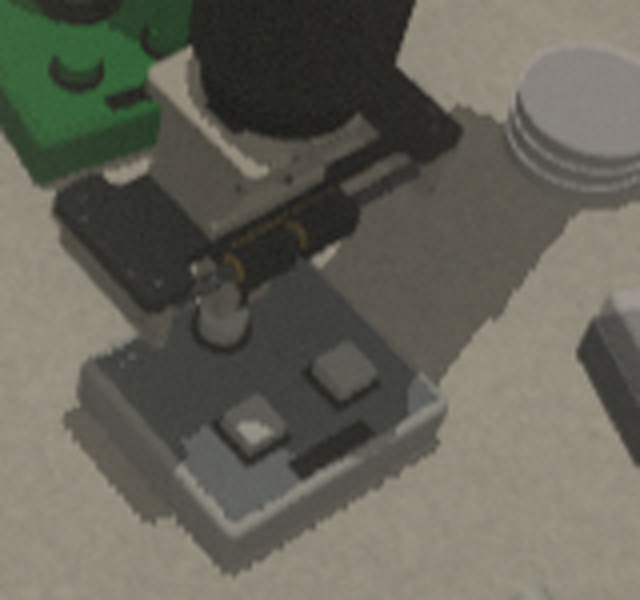

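The shut fingers stand over the round key, centred, at wrist column 322, and both square keys are up. Pressing start.

```bash
python3 -m inch '[{"ax":0,"ay":0,"az":0,"dx":0,"dy":0,"dz":6,"fingers":0},{"ax":0,"ay":0,"az":0,"dx":0,"dy":0,"dz":12,"fingers":0},{"ax":0,"ay":0,"az":0,"dx":0,"dy":0,"dz":16,"fingers":0},{"ax":0,"ay":0,"az":0,"dx":0,"dy":0,"dz":19,"fingers":0},{"ax":0,"ay":0,"az":0,"dx":0,"dy":0,"dz":22,"fingers":0},{"ax":0,"ay":0,"az":0,"dx":0,"dy":0,"dz":22.5,"fingers":0},{"ax":0,"ay":0,"az":0,"dx":0,"dy":0,"dz":22.5,"fingers":0},{"ax":0,"ay":0,"az":0,"dx":0,"dy":0,"dz":22.5,"fingers":0}]'; python3 - <<'E'
from dl import *
s=snapshot('scene'); a=s['image'][150:300,340:500]; cv2.imwrite('pics/s7.png',cv2.resize(cv2.cvtColor(a,cv2.COLOR_RGB2BGR),None,fx=4,fy=4,interpolation=cv2.INTER_CUBIC))
delta([.5737,.1440,.048],-164.7)
E
```

```text
clock: 12.55
tool_pos: [0.5737, 0.144, 0.0483]
orientation: [-180.0, -0.0, -164.7]
force: [-2.7, -0.4, 5.8]
opening: 0.0005
t 12.6 pose [0.5736 0.144  0.0483] [-1.8000e+02 -1.0000e-02 -1.6474e+02] F [-2.6 -0.3  4.3] open 0.0003
d [-0.1  0.   0.3] a [-0.   -0.01 -0.04]
```

View pics/s7.png

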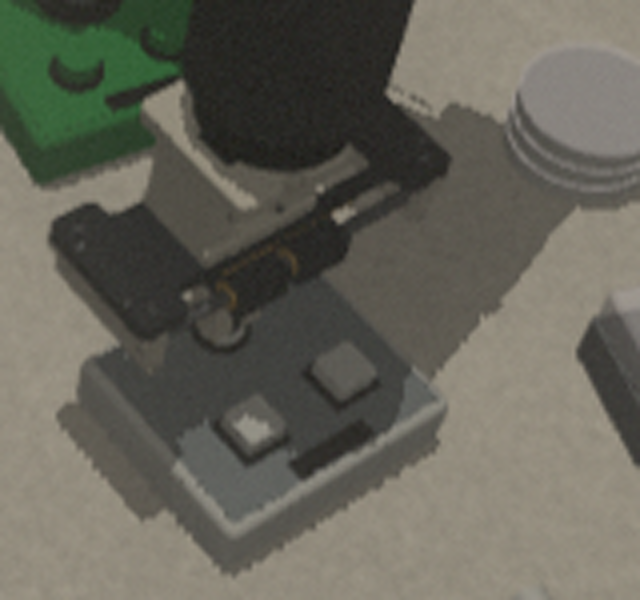

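Key is down about 7.8 mm at about 5 N. I'll press a touch more to be at the stop, then release and rise.

```bash
python3 -m inch '[{"ax":0,"ay":0,"az":0,"dx":0,"dy":0,"dz":1,"fingers":0},{"ax":0,"ay":0,"az":0,"dx":0,"dy":0,"dz":1.5,"fingers":0},{"ax":0,"ay":0,"az":0,"dx":0,"dy":0,"dz":1.5,"fingers":0},{"ax":0,"ay":0,"az":0,"dx":0,"dy":0,"dz":1.5,"fingers":0}]'; python3 -m inch '[{"ax":0,"ay":0,"az":0,"dx":0,"dy":0,"dz":-6,"fingers":0},{"ax":0,"ay":0,"az":0,"dx":0,"dy":0,"dz":-20,"fingers":0},{"ax":0,"ay":0,"az":0,"dx":0,"dy":0,"dz":-45,"fingers":0},{"ax":0,"ay":0,"az":0,"dx":0,"dy":0,"dz":-80,"fingers":0},{"ax":0,"ay":0,"az":0,"dx":0,"dy":0,"dz":-110,"fingers":0},{"ax":0,"ay":0,"az":0,"dx":0,"dy":0,"dz":-120,"fingers":0},{"ax":0,"ay":0,"az":0,"dx":0,"dy":0,"dz":-120,"fingers":0},{"ax":0,"ay":0,"az":0,"dx":0,"dy":0,"dz":-120,"fingers":0}]'; python3 - <<'E'
from dl import *
s=snapshot('scene'); save('s8',s)
s=snapshot('wrist'); save('w8',s)
delta([.5737,.1440,.048],-164.7)
E
```

```text
clock: 13.1
tool_pos: [0.5737, 0.144, 0.048]
orientation: [-180.0, 0.0, -164.7]
force: [-7.4, -0.6, 15.4]
opening: 0.0007
clock: 14.1
tool_pos: [0.5732, 0.1438, 0.1654]
orientation: [-180.0, -0.1, -164.8]
force: [-0.7, 0.4, -1.1]
opening: 0.0002
t 14.2 pose [0.5733 0.1438 0.1653] [-1.7997e+02 -1.2000e-01 -1.6474e+02] F [ 0.1 -0.1 -0.2] open 0.0008
d [-7.000e-01  1.000e-01  1.173e+02] a [-0.03 -0.12 -0.04]
```

View pics/s8.png

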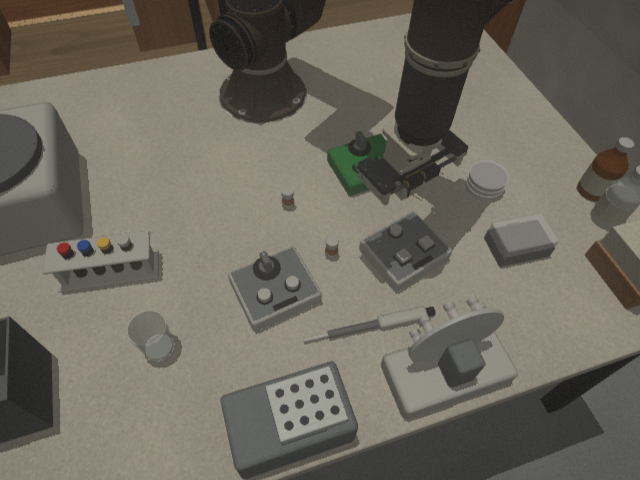

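View pics/w8.png

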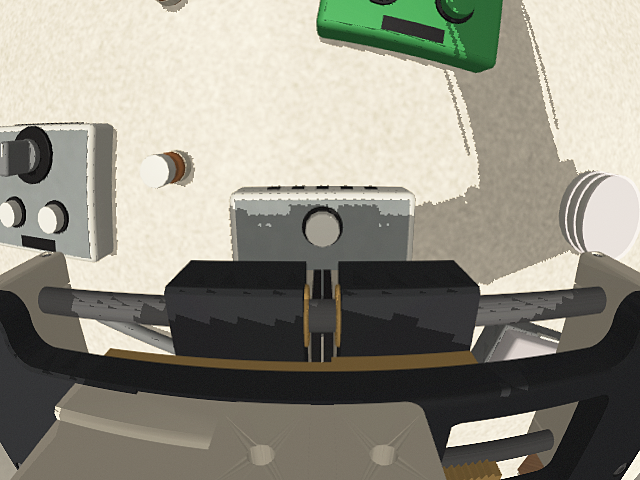

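All three keys are up (start at scene (396,229)), nothing else has moved, and the tool is clear with about zero force. Handing in.

```bash
python3 -c "
from plant import *
print(close_job()); print(get_obs()['clock'])"
```

```text
the job is handed in; nothing more can be done
None
the job is handed in; nothing more can be done
```

I carried out the whole sequence and handed the job in at about 14.2 s of the 51 s allowed. The hand-in gives no verdict, so these are my own checks.

- **Square keys:** I pressed both together, one fingertip on each, and held them at the stop for about 3.5 s. The tips were at z = 48.2 mm with 15 N, against the 8 N the two springs alone give. The wrist picture after release showed both back up.
- **Start key:** I pressed it with the shut fingers to the stop (z = 48.0 mm, 15 N). Both square keys were up in the picture taken during the press.
- **After the last release:** the arm was clear at z = 165 mm with about zero force. In the last pictures the three keys looked up and the other console and loose things looked unmoved. I judged this by eye and did not measure it.
- **Disagreements:** the three cameras agreed on the square keys to within about 2 mm. For the start key, my scene-camera measurement was about 5 mm off because the outline ran over its edge. I used the top and wrist values instead, which agreed to about 1 mm.

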